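# Turn the parts carousel to the yellow bin

### The arm

A 6-joint arm with a two-finger parallel gripper is mounted at the origin on the work surface. World frame = base frame: x ahead of the robot, y to its left, z up, the work surface at z = 0. Lengths are in m, angles in rad, forces in N, time in s.
With the tool pointing down it reaches from about 0.375 to 0.9 m from the base axis. Payload 3.1 kg.
Tool frame: the origin (TCP) lies midway between the tips of the shut fingers; the grasp point (between the pads) lies 19 mm behind it; z points along the fingers, y is the direction in which the jaws open and shut (so a half turn about z gives the same grasp; the last joint's range is limited). The gripper opens to 87 mm and grips with 3 to 60 N. Pads are 19 mm wide; open, the fingers measure 117 mm over their backs; the gripper's body (75 mm by 190 mm) begins 51 mm behind the grasp point.
Start: joints at [-1.329, 0.527, 1.433, -0, 1.181, -0.178], TCP at [0.255, -0.571, 0.223] pointing down, gripper open.
Joint ranges: [-3.08, 3.08], [-0.75, 2.2], [0.22, 2.44], [-1.43, 4.57], [0, 2.65], [-2.85, 2.85]. Speed limits (rad/s): [2.79, 2.79, 3.14, 3.14, 3.14, 3.14].

### API

Orientations are given as a unit quaternion [x, y, z, w].
In Python, from rig import robot gives the robot as it stands.
- The arm moves only by the tool move_arm, never from a script. Its argument "rows" is one flat list of numbers, 7 for each row, row after row: the shift along the world's x, y, z in mm, then the turn, a rotation vector about the world's x, y, z in rad, then the closure, from 0 (fully open) to 1 (shut). A call has 1 to 12 rows; each row shifts and turns the commanded pose from where the row before left it; what a row does not reach is not made up. A row lasts 1/10 s, in which the tool goes at most 50 mm and 8.59 degrees, less where a joint would pass 70% of its speed; a pose out of reach is approached as far as the arm can. A call with a gripper value outside its range is refused whole. The fingers move at their own pace and stop on an object; "grip_force" is the grip in N (left out, the last holds). Time passes only in rows, so rows that do not move let the fingers close. It gives the time, the measured TCP pose, the force and the opening at its end, in the units of the state.
- robot.get_obs(): the state, without advancing time (a new reading comes with each control period).
- robot.camera(name): name is "side" or "top" or "wrist"; returns a dict with "color" (384x512x3 uint8, red, green, blue), "z_map" (384x512 float32, m along the optical axis (not along the pixel's ray), 0 where there is no reading), "camera_matrix" (3x3 intrinsics, pixels), "distortion" ([k1, k2, p1, p2, k3] as OpenCV has them; the pictures are not rectified), "R" (3x3) and "t" (3): a world point X has camera coordinates R X + t; the wrist camera has in their place "tool_from_camera" (4x4, takes a point from camera to tool coordinates, whose origin is the TCP and whose axes are the flange's). Camera axes: x right, y down, z forward; pixel columns grow to the right and rows downward; lengths in m; the calibration is good to about 2 mm. A picture is of the moment at which its call begins: read the wrist's pose just before it.
- robot.hand_in(): hands the job in, once; it reports no verdict.
Trained networks look in the newest picture that a camera, given by its name, has taken for a name from the list of things; names that differ only in an ending like _2 or _b are one class to them, and where a whole thing is asked for, a point or a joint stands for the part that bears it (a point fixed in the world has none). Each returns a list of dicts, best first, with "conf" (0 to 1); they miss things now and then, are a little off and sometimes report something else, mostly with a low value. They report only what shows in the picture. A call takes as long as a camera call. They do not tell look-alikes from the thing itself.
- robot.search_frame(camera, thing): "at" ([column, row] in pixels, amid what is visible of it).
- robot.spot_point(camera, thing): "at" ([column, row] in pixels: a listed point, or the origin of a listed thing).
The state is a dict: "time": time; "q": joint angles; "joint_velocities": joint speeds; "joint_torque": joint torques, N m; "position": TCP position; "tool_rot": TCP orientation; "ft_force": force on the tool from outside, world axes, zero at the start; "moment": the same for the moment, N m; "grip_width": finger opening in m.
Only numpy, scipy, OpenCV 4.12 (cv2) and the standard library are available. Lean on these libraries where they do the work, as an engineer would, in place of code of your own. Each camera call takes 0.05 s, during which the arm holds its last target.

### The job

Push the parts carousel round with the fingertips, gently, until the yellow bin (the one with the chrome socket in it) faces squarely out of the open front of the plywood tray, then take the hand away and leave the carousel standing still. Squeeze nothing and lift nothing: leave the socket in its bin and the grease tin in the middle untouched, and do not disturb the tools, tape measure and mug round about.

Things in the scene. Friction and masses are not known exactly. Their poses are not given: they have to be found in the camera images.
- tray: Fixed light-wood tray in which the carousel turns. Origin on the carousel's axis at work-surface level; z up; -x points out of the open front, towards the robot, within 15 degrees. Floor 9 mm thick, reaching 150 mm in front of the axis. A wall 12 mm thick, its top 60 mm above the work surface, stands at the back (+x) and both sides, inner faces 165 mm from the axis; no wall at the front.
- carousel: Plywood disc, 280 mm across, 15 mm thick, turning without end stops about the tray's vertical axis; it cannot be lifted. Origin: centre of its underside, 21 mm above the work surface; disc top at 36 mm. Six bins are fixed on it every 60 degrees, fronts outwards, the marked (yellow) one on its own -x side. It takes 1 to 2 N at the rim, and drags to a stop within a few degrees when let go.
- bin_front (a point): Middle of the front of the marked bin, on its sloping white label holder (44 mm wide, 20 mm high), 126 mm from the axis, 54 mm above the work surface. The marked bin is opaque yellow, the other five are clear. It starts 50 to 180 degrees away from the front, either way round. Pushing at 0.15 m/s or slower is gentle; whirling it over 4 rad/s is not.
- bin_floor (a point): Middle of the marked bin's floor, 84.5 mm from the axis, 39 mm above the work surface. All six bins are alike: 50 mm wide, from 47 to 122 mm from the axis (label holder to 133 mm), 84 mm above the work surface at the back, sides sloping down to 66 mm above it at the front, walls 3 mm thick.
- gap (a point): On the disc's top, middle of the empty wedge between the marked bin and its neighbour, 110 mm from the axis, 30 degrees counter-clockwise (from above) of the marked bin. There are six such gaps, every 60 degrees, about 55 mm wide at 100 mm from the axis and 70 mm at 115 mm. Fingers pointing down fit in and can push a bin's rigid side.
- socket: Loose chrome socket, 26 mm across, 38 mm high, standing upright in the marked bin. Origin: centre of its underside.
- tin: Loose grease tin, green with a steel lid, 60 mm across, 56 mm high, standing on the middle of the carousel between the bins' backs (its top 92 mm above the work surface). Origin: centre of its underside; z up.
- spanner: Loose steel adjustable spanner, 200 mm long, 46 mm wide, 12 mm thick, lying flat. Origin: its middle on the work surface; jaws to its +x.
- screwdriver: Loose blue-handled screwdriver, 210 mm long, 26 mm thick, lying flat. Origin: its middle on the work surface; blade to its +x.
- mallet: Loose black rubber mallet with a wooden handle, 310 mm long, head 64 mm thick and 100 mm long, lying on its side. Origin: on the work surface under the butt of its handle; head to its +x, 265 mm away.
- mug: Loose white ceramic mug of bolts, 84 mm across, about 105 mm high with the bolts, handle to its +y. Origin: centre of its underside.
- tape: Loose grey tape measure, 68 by 38 mm, 62 mm high. Origin: centre of its underside.
Mind the look-alikes: they are no part of the job. Leave any orange look-alike of the tin alone.

How it is judged:
At the end, for the whole second after the job is handed in: The middle of the yellow bin's front is within 18 mm (about 8 degrees) of the middle line of the tray's open front, the carousel is still, the socket is in its bin, the tin is upright within 22 mm of the middle, and the loose tools, tape measure and mug are within 20 mm of where they were (y of bin_front in the frame of tray between -0.018 and 0.018 m and x of bin_front in the frame of tray below -0.1 m and angular speed of carousel below 0.05 rad/s and not (horizontal distance between socket and bin_floor above 0.042 m or z of socket in the frame of carousel above 0.045 m) and not (angle between tin's own z axis and vertical above 0.15 rad or horizontal distance between tin and carousel above 0.022 m or z of tin in the frame of carousel above 0.023 m) and not (distance of any of spanner, screwdriver, mallet, mug, tape from where it was at the start of the episode above 0.02 m)); the robot touches nothing.
It fails at once if the carousel or a bin is squeezed or pressed hard (over 35 N) while it stands still (contact force between the fingers and carousel above 35 N and angular speed of carousel below 0.15 rad/s).
It fails at once if the carousel is spun roughly (faster than 4 rad/s) (angular speed of carousel above 4 rad/s).
It fails at once if the socket is lifted or leaves its bin, or the tin is lifted, tipped or shifted from the middle ((horizontal distance between socket and bin_floor above 0.042 m or z of socket in the frame of carousel above 0.045 m) or (angle between tin's own z axis and vertical above 0.15 rad or horizontal distance between tin and carousel above 0.022 m or z of tin in the frame of carousel above 0.023 m)).
It fails at once if the robot touches the socket or the tin (contact force between any of the fingers, the arm and socket above 1 N or contact force between any of the fingers, the arm and tin above 1 N).
It fails at once if a bystander is moved by more than 20 mm (distance of any of spanner, screwdriver, mallet, mug, tape from where it was at the start of the episode above 0.02 m).
It also fails if it takes over 45 s, if anything falls off the work surface, if the arm or the gripper's body presses on something with over 40 N, if the wrist force passes 120 N, or if a joint passes its speed limit or range.

## Working session

There is one attempt and no reset: what is moved stays moved. The work goes in short steps, Python scripts to look and compute and a tool call to move; the robot and the scene stay as the last step left them, time stands still between calls to the robot, and variables do not carry over. Pictures are saved under pics/ and viewed, and the job is handed in when it is done.

Besides the shell and the picture viewer there is one more tool, called after ">>>" in YAML: its name, and indented under it one key for each argument. move_arm: Moves the arm, as the interface text tells. Its arguments: {"type":"object","properties":{"rows":{"type":"array","items":{"type":"number"}},"grip_force":{"type":"number"}},"required":["rows"]}

```bash
ls; mkdir -p pics
cat > h.py <<'E'
import numpy as np, cv2
from rig import robot
def grab(n,f=None):
    c=robot.camera(n)
    if f: cv2.imwrite('pics/'+f,cv2.cvtColor(c['color'],cv2.COLOR_RGB2BGR))
    return c
def ray_at_z(c,px,z):
    p=cv2.undistortPoints(np.array([[px]],float),c['camera_matrix'],np.array(c['distortion'],float))[0,0]
    R=np.array(c['R']);t=np.array(c['t'])
    o=-R.T@t; d=R.T@np.array([p[0],p[1],1.])
    return o+d*(z-o[2])/d[2]
def world(c,px):
    p=cv2.undistortPoints(np.array([[px]],float),c['camera_matrix'],np.array(c['distortion'],float))[0,0]
    u,v=int(round(px[0])),int(round(px[1])); z=c['z_map'][v,u]
    return np.array(c['R']).T@(np.array([p[0]*z,p[1]*z,z])-np.array(c['t']))
E
python3 - <<'E'
from h import *
np.set_printoptions(precision=3,suppress=True)
for n in ['top','side']:
    c=grab(n,n+'0.png')
    print(n,-np.array(c['R']).T@np.array(c['t']))
    for th in ['tray','carousel','bin_front','bin_floor','gap','socket','tin','mug','tape','mallet','spanner','screwdriver']:
        r=robot.spot_point(n,th)
        print(th,[(np.round(x['at']),round(x['conf'],2)) for x in r[:3]])
print(robot.get_obs()['time'])
E
```

```text
pics
top [0.433 0.035 1.357]
tray [(array([288., 179.]), 0.54)]
carousel [(array([267., 217.]), 0.72)]
bin_front [(array([290., 177.]), 0.75)]
bin_floor [(array([283., 194.]), 0.88)]
gap [(array([266., 179.]), 0.71), (array([109., 239.]), 0.38)]
socket [(array([284., 195.]), 0.48)]
tin [(array([367., 232.]), 0.89), (array([253., 127.]), 0.75), (array([299., 133.]), 0.73)]
mug [(array([168., 192.]), 0.63)]
tape [(array([158., 256.]), 0.59)]
mallet [(array([108., 241.]), 0.96)]
spanner [(array([406., 191.]), 0.75)]
screwdriver [(array([402., 280.]), 0.67)]
side [0.365 1.295 0.832]
tray []
carousel [(array([268., 193.]), 0.69)]
bin_front [(array([238., 172.]), 0.8), (array([225., 263.]), 0.66)]
bin_floor [(array([251., 183.]), 0.75), (array([336., 141.]), 0.49)]
gap [(array([237., 190.]), 0.95)]
socket [(array([249., 185.]), 0.42)]
tin [(array([192., 180.]), 0.84), (array([174., 202.]), 0.66), (array([296., 153.]), 0.59)]
mug [(array([225., 263.]), 0.85)]
tape [(array([295., 277.]), 0.59)]
mallet [(array([270., 328.]), 0.79)]
spanner [(array([271., 327.]), 0.62), (array([265., 137.]), 0.53)]
screwdriver [(array([335., 142.]), 0.63)]
1.3
```

View pics/top0.png

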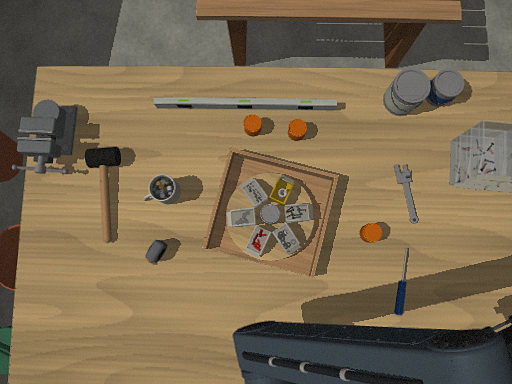

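View pics/side0.png

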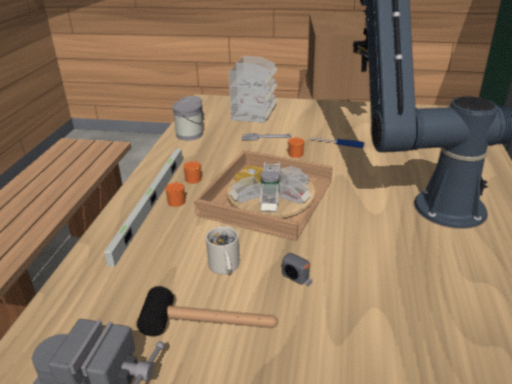

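The top picture has the tray at about (275,213), with the yellow bin near (283,192), pointing to the back right. The tin's grey lid is at (270,214), the mug at (162,189) and the tape at (156,252). Next I'll measure precisely.

Run:
```python
from h import *
np.set_printoptions(precision=3,suppress=True)
c=grab('top')
im=cv2.cvtColor(c['color'],cv2.COLOR_RGB2BGR)
crop=im[140:285,190:360]; cv2.imwrite('pics/crop0.png',cv2.resize(crop,None,fx=4.4,fy=4.1,interpolation=cv2.INTER_CUBIC))
# world map of crop
H,W=c['z_map'].shape
uu,vv=np.meshgrid(np.arange(W),np.arange(H))
p=cv2.undistortPoints(np.stack([uu,vv],-1).reshape(-1,1,2).astype(float),c['camera_matrix'],np.array(c['distortion'],float)).reshape(H,W,2)
z=c['z_map']; X=(np.concatenate([p*z[...,None],z[...,None]],-1)-np.array(c['t']))@np.array(c['R'])
np.save('X.npy',X)
for px in [(270,214),(233,152),(344,176),(313,274),(206,247),(283,192),(273,258),(120,330)]:
    print(px,X[px[1],px[0]])
# yellow
hsv=cv2.cvtColor(im,cv2.COLOR_BGR2HSV)
m=(cv2.inRange(hsv,(22,140,100),(35,255,255))>0); m[:140]=0;m[285:]=0;m[:,:190]=0;m[:,360:]=0
print(m.sum(), X[m].mean(0), uu[m].mean(),vv[m].mean())
sel=np.zeros_like(m); sel[140:285,190:360]=1
wall=sel&(X[...,2]>.052)&(X[...,2]<.066)
cv2.imwrite('pics/wall.png',(wall*255).astype(np.uint8)[140:285,190:360].repeat(4,0).repeat(4,1))
```

```text
(270, 214) [0.558 0.028 0.093]
(233, 152) [0.758 0.149 0.056]
(344, 176) [ 0.697 -0.213 -0.   ]
(313, 274) [ 0.381 -0.105  0.061]
(206, 247) [0.457 0.225 0.051]
(283, 192) [ 0.632 -0.011  0.055]
(273, 258) [0.427 0.017 0.031]
(120, 330) [ 0.189  0.498 -0.002]
158 [ 0.629 -0.005  0.072] 281.12025316455697 192.05696202531647
```

View pics/crop0.png

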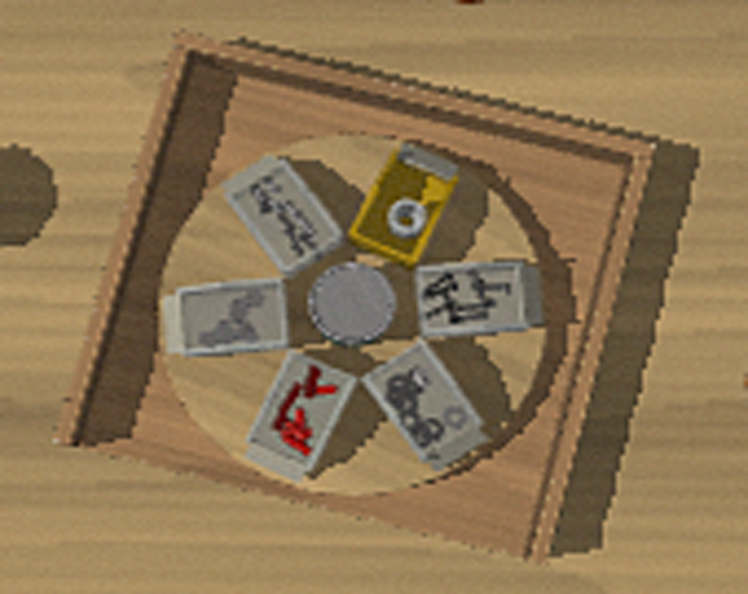

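View pics/wall.png

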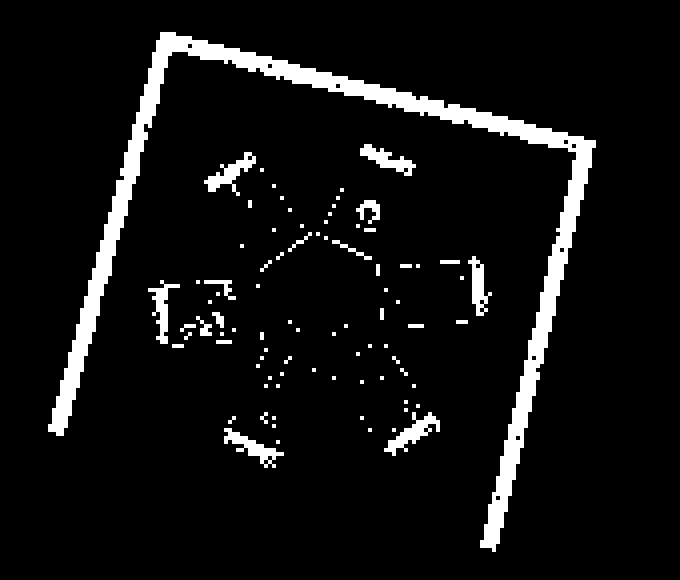

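```bash
cat > fit.py <<'E'
from h import *
from scipy.optimize import least_squares
np.set_printoptions(precision=4,suppress=True)
def Xmap(c):
    H,W=c['z_map'].shape
    uu,vv=np.meshgrid(np.arange(W),np.arange(H))
    p=cv2.undistortPoints(np.stack([uu,vv],-1).reshape(-1,1,2).astype(float),c['camera_matrix'],np.array(c['distortion'],float)).reshape(H,W,2)
    z=c['z_map']; return (np.concatenate([p*z[...,None],z[...,None]],-1)-np.array(c['t']))@np.array(c['R'])
def tray(X):
    m=np.zeros(X.shape[:2],np.uint8); m[140:285,190:360]=1
    m&=((X[...,2]>.052)&(X[...,2]<.066)).astype(np.uint8)
    n,l,s,_=cv2.connectedComponentsWithStats(m); k=1+np.argmax(s[1:,4]); P=X[l==k][:,:2]
    # wall centreline distance: 171 mm at +x,+y,-y
    def res(p):
        ca,sa=np.cos(p[2]),np.sin(p[2]); d=P-p[:2]; x=d[:,0]*ca+d[:,1]*sa; y=-d[:,0]*sa+d[:,1]*ca
        return np.min(np.abs(np.stack([x-.171,y-.171,y+.171])),0)
    best=min((least_squares(res,[.56,.03,a],loss='soft_l1',f_scale=.004) for a in (-.25,0,.25)),key=lambda r:r.cost)
    return best.x,best.cost,len(P)
def bin_angle(c,X,t):
    hsv=cv2.cvtColor(c['color'],cv2.COLOR_RGB2HSV)
    d=X[...,:2]-t[:2]; r=np.hypot(d[...,0],d[...,1])
    m=(cv2.inRange(hsv,(22,130,60),(36,255,255))>0)&(r<.14)&(r>.04)&(X[...,2]>.037)
    q=d[m].mean(0); ang=np.arctan2(q[1],q[0])
    # relative to tray front (-x)
    rel=(ang-t[2]-np.pi+np.pi)%(2*np.pi)-np.pi
    return ang,rel,m.sum(),np.hypot(*q)
E
python3 - <<'E'
from fit import *
c=grab('top'); X=Xmap(c)
t,co,n=tray(X); print('tray',t,np.degrees(t[2]),co,n); np.save('tray.npy',t)
# all bin labels
d=X[...,:2]-t[:2]; r=np.hypot(d[...,0],d[...,1])
m=(X[...,2]>.085)&(r<.04); print('tin',X[m].mean(0),m.sum())
m=(X[...,2]>.03)&(X[...,2]<.042)&(r<.16); print('disc',m.sum())
m=(X[...,2]>.045)&(X[...,2]<.07)&(r>.122)&(r<.135)
a=np.degrees(np.arctan2(d[...,1],d[...,0]))[m]; print(np.histogram(a,72,(-180,180))[0])
a6=np.angle(np.exp(6j*np.radians(a)).mean())/6; print('a mod 60',np.degrees(a6))
a=bin_angle(c,X,t); print(np.degrees(a[:2]),a[2:])
E
```

```text
tray [ 0.5581  0.0297 -0.24  ] -13.75080872551056 0.00706613316272685 1295
tin [0.5603 0.0299 0.0903] 299
disc 3879
[ 0  0  0  0  1 12 12 14 15  4  0  0  1  0  0  0  1 11 12 13  9  5  0  0
  0  0  0  0  1  8 11 12 11  3  0  0  0  0  0  0  0 12 11 11 13  3  0  0
  0  0  0  0  1 13 14 12 12  1  0  0  0  0  0  0  0 12 12 12 13  3  0  0]
a mod 60 -24.22636943785941
[-23.9096 169.8412] (np.int64(260), np.float64(0.07835328528562267))
```

Run:
```python
from h import *
from scipy.spatial.transform import Rotation as R
o=robot.get_obs(); print(o['time'],o['position'],R.from_quat(o['tool_rot']).as_matrix().round(3),o['grip_width'],np.round(o['q'],3))
c=grab('top')
for n,px in [('mug',(162,189)),('tape',(156,252)),('mal',(103,158)),('sp',(406,191)),('can',(371,232)),('o2',(298,129))]: print(n,world(c,px).round(3))
t=np.load('tray.npy'); a=np.radians(5.8)
print(.559+.108*np.cos(a),.0298+.108*np.sin(a))
```

```text
1.4 [ 0.25476436 -0.57071007  0.22255819] [[ 0.913  0.408  0.   ]
 [ 0.408 -0.913 -0.   ]
 [ 0.     0.    -1.   ]] 0.08670812275095033 [-1.329  0.528  1.433  0.     1.181 -0.179]
mug [0.632 0.365 0.075]
tape [0.438 0.376 0.065]
mal [0.732 0.566 0.06 ]
sp [ 0.649 -0.412  0.008]
can [ 0.512 -0.285  0.053]
o2 [ 0.837 -0.057  0.052]
0.6664471165535092 0.04071408009575821
```

>>> move_arm:
  rows: [14,21,0,0,0,0,1,14,21,0,0,0,0,1,28,41,0,0,0,0,1,28,41,0,0,0,0,1,28,41,0,0,0,0,1,28,41,0,0,0,0,1,28,41,0,0,0,0,1,28,41,0,0,0,0,1,28,41,0,0,0,0,1,28,41,0,0,0,0,1,28,41,0,0,0,0,1,28,41,0,0,0,0,1]
  grip_force: 5

```text
time: 2.65
position: [0.5638, -0.1169, 0.2228]
tool_rot: [0.978, 0.208, 0.0, 0.0]
ft_force: [-0.1, 0.0, 1.0]
grip_width: 0.0028
```

>>> move_arm:
  rows: [28,41,0,0,0,0,1,28,41,0,0,0,0,1,23,35,0,0,0,0,1,15,25,0,0,0,0,1,9,17,0,0,0,0,1,0,0,-25,0,0,0,1,0,0,-40,0,0,0,1,0,0,-25,0,0,0,1,0,0,0,0,0,0,1]

```text
time: 3.55
position: [0.6621, 0.0401, 0.1282]
tool_rot: [0.978, 0.208, -0.005, -0.001]
ft_force: [0.0, 0.1, -1.2]
grip_width: 0.0007
```

Run:
```python
from h import *
o=robot.get_obs(); print(o['time'],o['position'],o['ft_force'],o['grip_width'],np.round(o['q'],3))
grab('top','top1.png'); grab('wrist','w1.png')
```

```text
3.55 [0.66206229 0.04005722 0.12818813] [ 0.00303249  0.08857871 -1.23217367] 0.0006515027515870699 [-0.108  0.69   1.402 -0.     1.059  1.044]
```

View pics/w1.png

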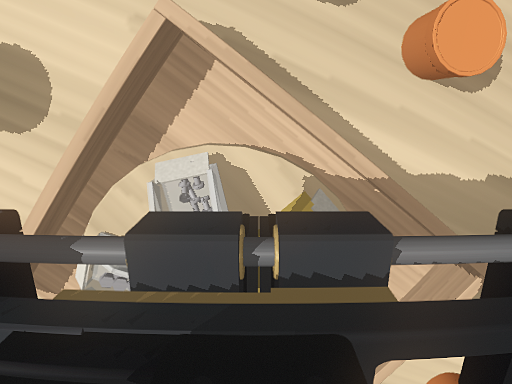

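View pics/top1.png

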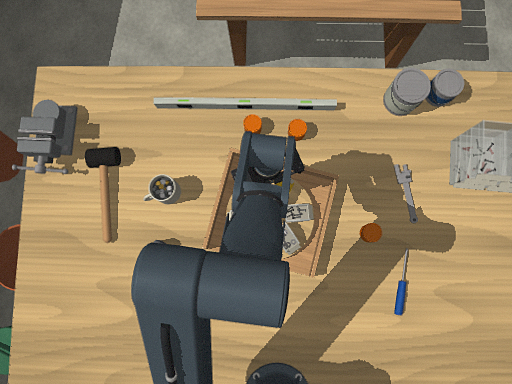

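Run:
```python
from h import *
np.set_printoptions(precision=3,suppress=True)
c=grab('wrist'); T=np.array(c['tool_from_camera']); K=c['camera_matrix']; print(K[0,0])
for px in [(140,230),(190,225),(235,225),(190,270),(258,225),(258,280),(330,270),(385,250),(100,245),(60,295),(100,305),(250,305),(395,300),(300,315),(200,350)]:
    p=cv2.undistortPoints(np.array([[px]],float),K,np.array(c['distortion'],float))[0,0]; z=c['z_map'][px[1],px[0]]
    print(px,z,(T@[p[0]*z,p[1]*z,z,1])[:3])
o=robot.get_obs(); print(o['time'],o['position'])
```

```text
309.4057478004064
(140, 230) 0.07546327 [ 0.037 -0.029 -0.09 ]
(190, 225) 0.08028904 [ 0.037 -0.017 -0.085]
(235, 225) 0.08249433 [ 0.036 -0.006 -0.083]
(190, 270) 0.07638527 [ 0.027 -0.016 -0.091]
(258, 225) 0.1583652 [ 0.008  0.    -0.012]
(258, 280) 0.24919496 [-0.068  0.001  0.063]
(330, 270) 0.07678618 [ 0.027  0.018 -0.091]
(385, 250) 0.074096255 [ 0.033  0.031 -0.092]
(100, 245) 0.08140876 [ 0.031 -0.042 -0.085]
(60, 295) 0.07234575 [ 0.023 -0.048 -0.097]
(100, 305) 0.06550255 [ 0.025 -0.034 -0.103]
(250, 305) 0.06646487 [ 0.025 -0.001 -0.102]
(395, 300) 0.07205311 [ 0.022  0.033 -0.097]
(300, 315) 0.06437451 [ 0.024  0.009 -0.105]
(200, 350) 0.052615024 [ 0.026 -0.01  -0.116]
3.7 [0.667 0.04  0.134]
```

Run:
```python
import numpy as np
C=np.array([559,29.8]); p=np.array([666.8,40.8])
steps=[2,2,2,3,4]+[5.4]*29
phi=5.8;cur=p.copy();out=[]
seq=[]
for s in steps:
    if phi<=-158: s=min(s,3)
    phi-=s
    t=C+106*np.array([np.cos(np.radians(phi)),np.sin(np.radians(phi))])
    d=np.round(t-cur); cur=cur+d; seq.append((round(phi,1),int(d[0]),int(d[1])))
    if phi<-167: break
print(seq,cur)
```

```text
[(3.8, -2, -4), (1.8, 0, -4), (-0.2, 0, -3), (-3.2, 0, -6), (-7.2, -1, -7), (-12.6, -1, -10), (-18.0, -3, -10), (-23.4, -4, -9), (-28.8, -4, -9), (-34.2, -5, -9), (-39.6, -6, -8), (-45.0, -7, -7), (-50.4, -7, -7), (-55.8, -8, -6), (-61.2, -9, -5), (-66.6, -9, -4), (-72.0, -9, -4), (-77.4, -10, -2), (-82.8, -10, -2), (-88.2, -9, -1), (-93.6, -10, 0), (-99.0, -10, 1), (-104.4, -10, 2), (-109.8, -10, 3), (-115.2, -9, 4), (-120.6, -9, 5), (-126.0, -8, 5), (-131.4, -8, 6), (-136.8, -7, 7), (-142.2, -7, 8), (-147.6, -5, 8), (-153.0, -5, 9), (-158.4, -4, 9), (-161.4, -2, 5)] [458.8  -4.2]
```

>>> move_arm:
  rows: [0,0,-30,0,0,0,1,0,0,-34,0,0,0,1,0,0,-15,0,0,0,1,0,0,-7,0,0,0,1,0,0,0,0,0,0,1,0,0,0,0,0,0,1]

```text
time: 4.3
position: [0.6672, 0.0402, 0.0482]
tool_rot: [0.978, 0.208, 0.001, 0.0]
ft_force: [-0.4, 0.8, -0.9]
grip_width: 0.0006
```

>>> move_arm:
  rows: [-2,-4,0,0,0,0,1,0,-4,0,0,0,0,1,0,-3,0,0,0,0,1,0,-6,0,0,0,0,1,-1,-7,0,0,0,0,1,-1,-10,0,0,0,0,1,-3,-10,0,0,0,0,1,-4,-9,0,0,0,0,1]

```text
time: 5.1
position: [0.6547, -0.0139, 0.0465]
tool_rot: [0.978, 0.208, 0.0, 0.0]
ft_force: [0.9, 1.4, 0.3]
grip_width: 0.0006
```

Run:
```python
from h import *
o=robot.get_obs(); print(o['time'],o['position'],o['ft_force'],o['moment'])
grab('wrist','w2.png');grab('side','s2.png')
```

```text
5.1 [ 0.65466507 -0.01393994  0.04645355] [0.87440673 1.44436056 0.28878704] [ 0.26692604 -0.06509877  0.04238898]
```

View pics/w2.png

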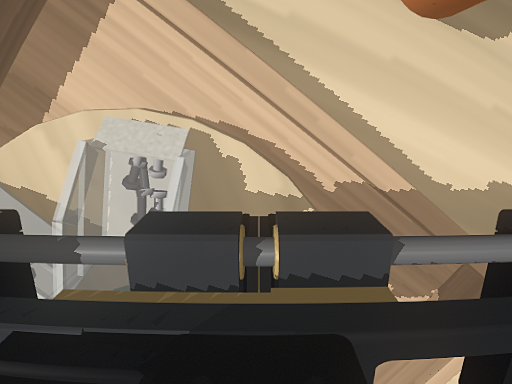

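View pics/s2.png

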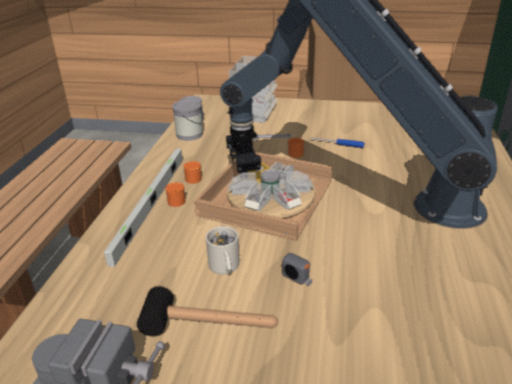

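The push force is about 1.7 N and the neighbouring clear bin now sits at (140,190) in the wrist view, so the disc is turning with the finger. I'll carry on round.

>>> move_arm:
  rows: [-4,-9,0,0,0,0,1,-5,-9,0,0,0,0,1,-6,-8,0,0,0,0,1,-7,-7,0,0,0,0,1,-7,-7,0,0,0,0,1,-8,-6,0,0,0,0,1,-9,-5,0,0,0,0,1,-9,-4,0,0,0,0,1,-9,-4,0,0,0,0,1,-10,-2,0,0,0,0,1,-10,-2,0,0,0,0,1,-9,-1,0,0,0,0,1]

```text
time: 6.4
position: [0.5607, -0.0769, 0.0466]
tool_rot: [0.978, 0.208, -0.0, -0.0]
ft_force: [1.6, 0.5, 0.9]
grip_width: 0.0005
```

>>> move_arm:
  rows: [-10,0,0,0,0,0,1,-10,1,0,0,0,0,1,-10,2,0,0,0,0,1,-10,3,0,0,0,0,1,-9,4,0,0,0,0,1,-9,5,0,0,0,0,1,-8,5,0,0,0,0,1,-8,6,0,0,0,0,1,-7,7,0,0,0,0,1,-5,6,0,0,0,0,1,-4,5,0,0,0,0,1,-3,4,0,0,0,0,1]

```text
time: 7.6
position: [0.4682, -0.0281, 0.0465]
tool_rot: [0.978, 0.209, -0.0, -0.0]
ft_force: [0.1, -1.0, -0.1]
grip_width: 0.0002
```

Run:
```python
from fit import *
o=robot.get_obs(); print(o['time'],o['position'],o['ft_force'])
p=np.array(o['position'])[:2]-[.559,.0298]; print(np.hypot(*p),np.degrees(np.arctan2(p[1],p[0])))
grab('wrist','w3.png');c=grab('top','t3.png')
a=bin_angle(c,Xmap(c),np.load('tray.npy')); print(np.degrees(a[:2]),a[2:])
```

```text
7.6 [ 0.4682 -0.0281  0.0465] [ 0.0993 -0.9533 -0.1271]
0.1077007229680274 -147.49861282122166
[174.6165   8.3673] (np.int64(43), np.float64(0.06120786324726029))
```

View pics/w3.png

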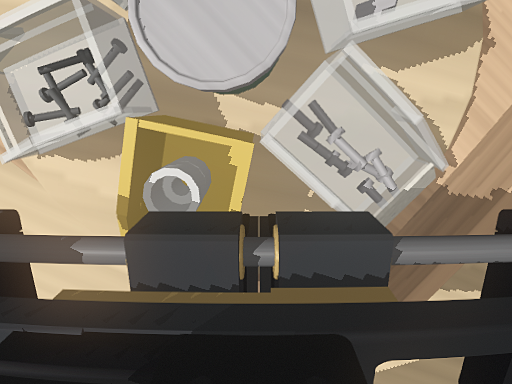

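View pics/t3.png

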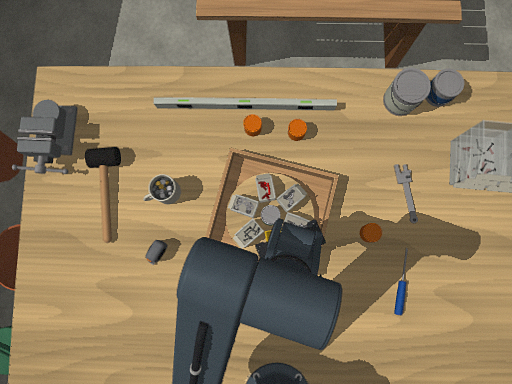

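```bash
cat >> fit.py <<'E'
def mod60(X,t):
    d=X[...,:2]-t[:2]; r=np.hypot(d[...,0],d[...,1])
    m=(X[...,2]>.045)&(X[...,2]<.072)&(r>.120)&(r<.136)
    a=np.degrees(np.arctan2(d[...,1],d[...,0]))[m]
    h,e=np.histogram(a,72,(-180,180)); print(h)
    return np.degrees(np.angle(np.exp(6j*np.radians(a)).mean())/6),m.sum()
E
python3 - <<'E'
from fit import *
c=grab('top');X=Xmap(c);t=np.load('tray.npy'); print(mod60(X,t))
# tin
d=np.hypot(*(X[...,:2]-t[:2]).transpose(2,0,1)); m=(X[...,2]>.085)&(X[...,2]<.097)&(d<.04); print(X[m].mean(0),m.sum())
E
```

```text
[ 0  0  0  0  0  0  0  0  0  0  0  0  0  0  0  0  0  0  0  0  0  0  0  1
 12 14 14 17  6  0  0  0  0  0  0  1 17 14 15 17  4  0  0  0  0  0  0  2
 14 17 13 16  4  0  0  0  0  0  0  1 14 13 15 17  4  0  0  0  0  0  0  0]
(np.float64(10.912252231442832), np.int64(262))
[0.5581 0.0293 0.0903] 286
```

Run:
```python
from h import *
o=robot.get_obs(); print(o['time'],o['position'],o['ft_force'])
C=np.array([559,29.8]);cur=np.array(o['position'][:2])*1000;phi=-147.5;seq=[]
for s in [2,3,4,4,4,2.5,1.5,1]:
    phi-=s;t=C+106.5*np.array([np.cos(np.radians(phi)),np.sin(np.radians(phi))])
    d=np.round(t-cur,1);cur=cur+d;seq.append((phi,d.tolist()))
print(seq)
```

```text
7.75 [ 0.46795256 -0.02809508  0.04639847] [-1.05960888 -0.11025373  0.01931476]
[(-149.5, [-0.7, 3.8]), (-152.5, [-2.7, 4.9]), (-156.5, [-3.2, 6.7]), (-160.5, [-2.7, 6.9]), (-164.5, [-2.3, 7.1]), (-167.0, [-1.1, 4.5]), (-168.5, [-0.6, 2.8]), (-169.5, [-0.4, 1.8])]
```

>>> move_arm:
  rows: [-1,4,0,0,0,0,1,-3,5,0,0,0,0,1,-3,7,0,0,0,0,1,-3,7,0,0,0,0,1,-2,7,0,0,0,0,1,-1,4,0,0,0,0,1,-1,3,0,0,0,0,1,0,2,0,0,0,0,1,0,0,0,0,0,0,1,0,0,0,0,0,0,1]

```text
time: 8.75
position: [0.4546, 0.0104, 0.0465]
tool_rot: [0.978, 0.208, -0.0, -0.0]
ft_force: [-0.5, -0.1, 0.6]
grip_width: 0.0003
```

Run:
```python
from fit import *
o=robot.get_obs(); print(o['time'],o['position'],o['ft_force'])
c=grab('top');X=Xmap(c);t=np.load('tray.npy'); a=mod60(X,t); print(a, 'err',((a[0]-(180+np.degrees(t[2])))+30)%60-30)
```

```text
8.75 [0.4546 0.0104 0.0465] [-0.4641 -0.1343  0.591 ]
[ 0  0  0  0  0  0  0  0  0  0  0  0  0  0  0  0  0  0  0 10 12 14 14 13
  0  0  0  0  0  0  0  8 15 13 16 10  0  0  0  0  0  0  0  9 15 18 13  8
  0  0  0  0  0  0  0 12 14 15 14 10  0  0  0  0  0  0  0  0  0  0  0  0]
(np.float64(-12.414652588411721), np.int64(253)) err 1.3361561370988397
```

The remaining error is about 1.3° (3 mm). I'll back off from the bin side, lift, and swing clear so I can look.

>>> move_arm:
  rows: [1,-3,0,0,0,0,1,1,-5,0,0,0,0,1,0,0,15,0,0,0,1,0,0,35,0,0,0,1,0,0,45,0,0,0,1,0,0,45,0,0,0,1,0,0,35,0,0,0,1,0,-20,0,0,0,0,1,0,-40,0,0,0,0,1,0,-45,0,0,0,0,1,0,-45,0,0,0,0,1,0,-45,0,0,0,0,1]

```text
time: 10.0
position: [0.4563, -0.1947, 0.2217]
tool_rot: [0.978, 0.208, 0.0, 0.0]
ft_force: [0.6, 0.1, -0.1]
grip_width: 0.0004
```

>>> move_arm:
  rows: [-10,-45,0,0,0,0,1,-10,-45,0,0,0,0,1,-10,-45,0,0,0,0,1,-10,-45,0,0,0,0,1,-10,-45,0,0,0,0,1,-10,-45,0,0,0,0,1,-10,-25,0,0,0,0,1,0,-10,0,0,0,0,1,0,0,0,0,0,0,1,0,0,0,0,0,0,1]

```text
time: 11.0
position: [0.3869, -0.4962, 0.2212]
tool_rot: [0.978, 0.209, 0.0, -0.001]
ft_force: [0.6, 0.1, -0.1]
grip_width: 0.0005
```

Run:
```python
from fit import *
o=robot.get_obs(); print(o['time'],o['position'],o['ft_force'])
for k in range(2):
    c=grab('top','t4.png');X=Xmap(c);t=tray(X)[0]; a=mod60(X,t); print(t,a, 'err',((a[0]-(180+np.degrees(t[2])))+30)%60-30)
    b=bin_angle(c,X,t); print(np.degrees(b[:2]),b[2:])
d=np.hypot(*(X[...,:2]-t[:2]).transpose(2,0,1)); m=(X[...,2]>.085)&(X[...,2]<.097)&(d<.04); print('tin',X[m].mean(0),m.sum())
for th in ['bin_front','socket','mug','tape','mallet','spanner','screwdriver']:
    r=robot.spot_point('top',th); print(th,[(np.round(x['at'],1),round(x['conf'],2)) for x in r[:2]])
    if th=='bin_front' and r:
        p=ray_at_z(c,r[0]['at'],.054)[:2]-t[:2]; ca,sa=np.cos(t[2]),np.sin(t[2]); print(p[0]*ca+p[1]*sa,-p[0]*sa+p[1]*ca)
im=cv2.imread('pics/t4.png'); cv2.imwrite('pics/t4c.png',cv2.resize(im[140:285,190:360],None,fx=4.4,fy=4.1,interpolation=cv2.INTER_CUBIC))
d=cv2.absdiff(im,cv2.imread('pics/top0.png')).max(2); 
for n,(u,v) in dict(mug=(162,189),tape=(156,252),mallet=(103,158),spanner=(406,191),sd=(402,280)).items(): print(n,(d[v-35:v+35,u-35:u+35]>60).sum())
```

```text
11.0 [ 0.3869 -0.4962  0.2212] [ 0.5702  0.0777 -0.0975]
[ 0  0  0  0  0  0  0  7 17 16 15 11  0  0  0  0  0  0  0  9 15 16 13 13
  0  0  0  0  0  0  0  8 16 13 14  9  0  0  0  0  0  0  0 11 15 15 13  7
  0  0  0  0  0  0  0 11 15 14 13 10  0  0  0  0  0  0  0 10 16 14 19  8]
[ 0.5582  0.0298 -0.2394] (np.float64(-12.498337350952264), np.int64(383)) err 1.2189499974763578
[168.5735   2.2908] (np.int64(266), np.float64(0.08088271130331944))
[ 0  0  0  0  0  0  0  6 17 15 15 12  0  0  0  0  0  0  0  9 14 14 14 13
  0  0  0  0  0  0  0  8 15 14 14  9  0  0  0  0  0  0  0  9 15 16 13  9
  0  0  0  0  0  0  0 10 14 14 15 11  0  0  0  0  0  0  0  9 16 13 18  8]
[ 0.5582  0.0297 -0.2396] (np.float64(-12.255583402207245), np.int64(379)) err 1.4724839652493813
[168.301    2.0291] (np.int64(253), np.float64(0.07933536895295909))
tin [0.5571 0.0287 0.0904] 299
bin_front [(array([261.3, 254.5]), 0.55)]
-0.12342567241491208 -0.006163890258884731
socket [(array([263.2, 241.9]), 0.52)]
mug [(array([168.6, 193.1]), 0.85)]
tape [(array([156.4, 251.7]), 0.61)]
mallet [(array([108.4, 239.4]), 0.66)]
spanner [(array([405. , 192.3]), 0.79), (array([109.6, 241.1]), 0.73)]
screwdriver [(array([402.6, 280.7]), 0.72)]
mug 0
tape 0
mallet 0
spanner 0
sd 1312
```

View pics/t4.png

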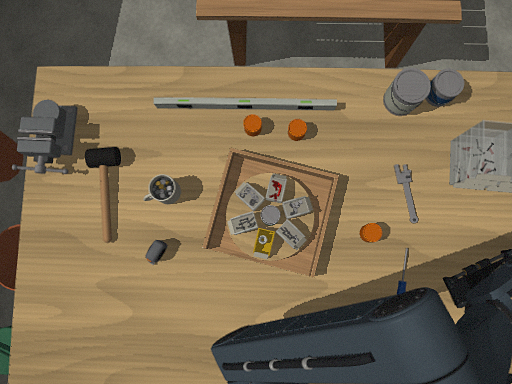

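View pics/t4c.png

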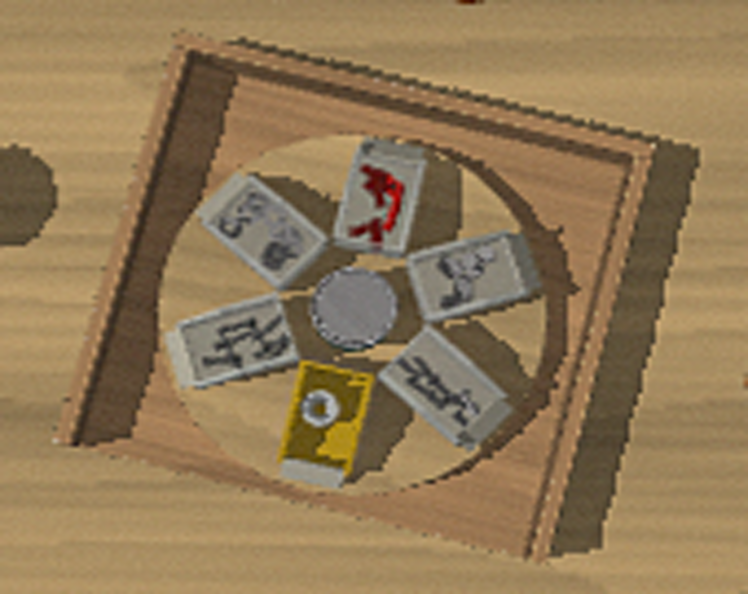

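The yellow bin, at about (263,241), faces the open front. It is 1–2° off, or 3–6 mm against the 18 mm allowed. The socket at (263,241) and the tin at (270,214) are in place, and the hand is clear.

```bash
python3 -c "
from rig import robot
print(robot.hand_in())"
```

```text
the job is handed in; nothing more can be done
None
```

I pushed the carousel about 168° clockwise with the shut fingertips, working in the gap beside the yellow bin, and handed the job in at about 11 s. The push was at about 0.1 m/s, and the forces I read along the way were under 2 N. I then backed the fingers off the bin, lifted them out and swung the hand clear.

- **Bin position:** all six label holders put the bin 1.2–1.5° from square, about 3 mm off the middle line. The yellow patch alone gave 2.0–2.3°, and the network's bin_front point gave 6 mm. These disagree slightly, but all are well inside the 18 mm limit.
- **Standing still:** two pictures taken one after the other after I let go showed no turning beyond the measuring scatter of 0.25°.
- **Socket and tin:** the socket still shows in the yellow bin. The tin's lid is within about 2 mm of the axis, and its height has not changed.
- **Tools, tape measure and mug:** around the mug, tape measure, mallet and spanner, no pixels changed from the first picture. The arm half hid the screwdriver in the last picture, so that comparison could not be made. The network still placed it within 1 pixel of where it started.

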